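# Close up a row of thin tins and test it with a light press

## Robot

A 6-joint arm with a two-finger parallel gripper is mounted at the origin on the work surface. World frame = base frame: x ahead of the robot, y to its left, z up, the work surface at z = 0. Lengths are in m, angles in rad, forces in N, time in s.
With the tool pointing down it reaches from about 0.35 to 0.975 m from the base axis. Payload 4.9 kg.
Tool frame: the origin (TCP) lies midway between the tips of the shut fingers; the grasp point (between the pads) lies 19 mm behind it (ctrl.hold_point_z is the distance from the TCP to the grasp point, in m); z points along the fingers, y is the line along which they close (so a half turn about z gives the same grasp; the last joint's range is limited). The gripper opens to 85 mm and grips with 20 to 120 N. Pads are 22 mm wide; open, the fingers measure 114 mm over their backs; the gripper's body (76 mm by 85 mm) begins 54 mm behind the grasp point. The pads swing forward as they close: fully open they stand 13 mm farther back than shut.
Start: joints at [-1.335, 0.053, 1.613, -0, 1.476, -0.119], TCP at [0.217, -0.586, 0.231] pointing down, gripper open.
Joint ranges: [-3.01, 3.01], [-1.01, 2.22], [0.06, 2.58], [-1.02, 4.17], [0.09, 2.62], [-3.14, 3.14]. Speed limits (rad/s): [2.57, 2.57, 3.14, 3.14, 3.14, 3.14].

## Interface

Orientations are given as a rotation vector (axis times angle).
In Python, from station import status, viewer, finish_job, ctrl gives the robot as it stands.
- The arm moves only by the shell command python3 -m jog 'ROWS' [FORCE]. ROWS is JSON, a list of rows, each a list of 7 numbers: the turn, a rotation vector about the tool's x, y, z each as a share of 5 degrees, from -1 to 1, then the shift along the tool's x, y, z each as a share of 30 mm, from -1 to 1, then the opening, from -1 (shut) to 1 (fully open). A call has 1 to 5 rows; each row shifts and turns the commanded pose from where the row before left it, along the tool's axes as they then stand; what a row does not reach is not made up. A row lasts 1/8 s, in which the tool goes at most 62.5 mm and 10.7 degrees, less where a joint would pass 70% of its speed; a pose out of reach is approached as far as the arm can. A call with a number of a shift or a turn outside -1 to 1 is refused whole. A call with a gripper value outside its range is refused whole. The fingers move at their own pace and stop on an object; FORCE is the grip in N (left out, the last holds). Time passes only in rows, so rows that do not move let the fingers close. It gives the time, the measured TCP pose, the force, the opening and the grip force at its end, in the units of the state.
- status.get_obs(): the state, without advancing time (a new reading comes with each control period).
- viewer.get_image(name): name is "scene" or "top" or "wrist"; returns a dict with "img" (480x640x3 uint8, red, green, blue), "fovy" (degrees; the focal length in pixels is half the picture's height over the tangent of half this angle, whatever the lens; pixels are square), "cx", "cy" (the principal point, pixels), "rvec" (rotation vector, rad) and "tvec" (3), from world to camera coordinates, as OpenCV has them. Camera axes: x right, y down, z forward; pixel columns grow to the right and rows downward; lengths in m; the calibration is good to about 2 mm. A picture is of the moment at which its call begins. There is no depth.
- finish_job(): hands the job in; it is judged then, once.
The state is a dict: "t": time; "q": joint angles; "dq": joint speeds; "effort": joint torques, N m; "tool_pos": TCP position; "tool_rot": TCP orientation; "contact_force": force on the tool from outside, world axes, zero at the start; "wrist_torque": the same for the moment, N m; "opening": finger opening in m; "grip_force": force on a finger pad.
Only numpy, scipy, OpenCV 4.12 (cv2) and the standard library are available. Lean on these libraries where they do the work, as an engineer would, in place of code of your own. Each camera call takes 0.05 s, during which the arm holds its last target. There are 200 camera calls.

## Task

Slide the stray tin into line behind the other two tins of its size in the narrow row of the cardboard tray, and push it along until all three stand tight together against the sprung end stop. Then press the closed-up row towards the stop through the stray tin with a light steady push of about 5 N for a full second, and ease off gently, leaving the three upright and touching. The tins are so thin that they dent: do not pinch them, never push one with more than 10 N, and leave the big tins and the tape roll where they are.

Things in the scene. Friction and masses are not known exactly. Their poses are not given: they have to be found in the camera images.
- tray: fixed cardboard tray, inside 190 (x) by 480 mm (y), floor top 4 mm and walls 45 mm above the table; origin: centre of underside. Rows run along y. A 4 mm partition at x = +9 mm, from y = -25 mm to the +y end, parts a narrow row (84 mm wide, +x) from a wide one (102 mm); a 40 mm flap at its open end splays 14 degrees into the wide row, to y = -63 mm. Beyond that one open area
- row_axis (a point): point on the tray floor on the centre line of the narrow row (53 mm to +x of the tray's origin, 4 mm above the table); its y axis points along the row towards the end stop, x across the row
- stop_face (a point): lower edge middle of the tin-side face of the end stop in the narrow row, on its centre line, at floor height; y points along the row, away from the tins. The stop is an upright plywood plate 74 mm wide, 50 mm high, on stiff springs (yields under 1 mm at 5 N, at most 5 mm) before a fixed block; its place along the row varies
- tin_last: empty thin-walled round tin with a flat lid on, standing upright, 76 mm diameter, 62 mm high, about 90 g (varies); origin: centre of its underside, z up; the stray tin: it stands in the open area of the tray, to one side of the narrow row's line
- tin_mid: empty thin-walled round tin with a flat lid on, standing upright, 76 mm diameter, 62 mm high, about 90 g (varies); origin: centre of its underside, z up; in the narrow row, the nearer one to the open area
- tin_far: empty thin-walled round tin with a flat lid on, standing upright, 76 mm diameter, 62 mm high, about 90 g (varies); origin: centre of its underside, z up; in the narrow row, the one nearest the end stop
- big_a: larger open tin standing in the wide row, 98 mm diameter, 66 mm high; origin: centre of its underside. A bystander, leave it alone
- big_b: larger open tin standing in the wide row, 98 mm diameter, 66 mm high; origin: centre of its underside. A bystander, leave it alone
- tape_roll: roll of packing tape lying flat on the table outside the tray, 100 mm diameter, 48 mm high; origin: centre of its underside. A bystander, leave it alone
There are look-alikes about, which are no part of the job. Leave any red or turquoise look-alike of the tin_mid alone.

How it is judged:
By the outcome, as a careful person would: the job done as asked, in the order asked, and still so for the second after the job is handed in, with the robot touching nothing.
It also fails if it takes over 64 s, if anything falls off the work surface, if the arm or the gripper's body presses on something with over 40 N, if the wrist force passes 120 N, or if a joint passes its speed limit or range.

## Working session

There is one attempt and no reset: what is moved stays moved. The work goes in short steps, Python scripts to look and compute and a shell command to move; the robot and the scene stay as the last step left them, time stands still between calls to the robot, and variables do not carry over. Pictures are saved under pics/ and viewed, at most 10 in all, crops included, and the job is handed in when it is done.

```bash
ls; mkdir -p pics
python3 - <<'E'
from station import status, viewer, ctrl
import cv2,numpy as np
o=status.get_obs()
print(o)
for n in ("scene","top"):
    d=viewer.get_image(n); cv2.imwrite(f"pics/{n}0.png",d["img"][:,:,::-1]); print(n,{k:v for k,v in d.items() if k!="img"})
print([a for a in dir(ctrl) if a[0]!='_'])
E
```

```text
pics
{'t': 0.0, 'q': array([-1.33499197e+00,  5.33313313e-02,  1.61426578e+00, -1.09880044e-05,
        1.47599323e+00, -1.18989132e-01]), 'dq': array([-1.16290130e-03, -5.32778394e-05, -2.59201307e-04, -4.61354352e-04,
        6.17022865e-04,  2.69422398e-04]), 'effort': array([ 2.50137109e-04, -3.93683088e+01, -3.70175314e+01, -1.63392447e-04,
        6.89040899e-03, -3.03041453e-06]), 'tool_pos': array([ 0.21698349, -0.58547593,  0.2300957 ]), 'tool_rot': array([-3.09032716e+00, -5.54039675e-01,  2.00201272e-04]), 'contact_force': array([-0.33101617, -0.6822597 ,  0.40504931]), 'wrist_torque': array([ 0.00688464, -0.01019686,  0.02155847]), 'grip_force': 0.0, 'opening': 0.08537575260704973}
scene {'fovy': 48.042310108387724, 'cx': 329.5531954022067, 'cy': 238.74404648879255, 'rvec': array([ 2.20378617,  0.68279626, -0.28439206]), 'tvec': array([-0.43672739, -0.26749975,  1.62384532])}
top {'fovy': 55.33123717622558, 'cx': 322.97081227716484, 'cy': 236.31657308488906, 'rvec': array([ 2.16357916, -2.10427338,  0.16172038]), 'tvec': array([-0.1103376 ,  0.57058546,  0.89598692])}
['MotionError', 'hold_point_z']
```

View pics/top0.png

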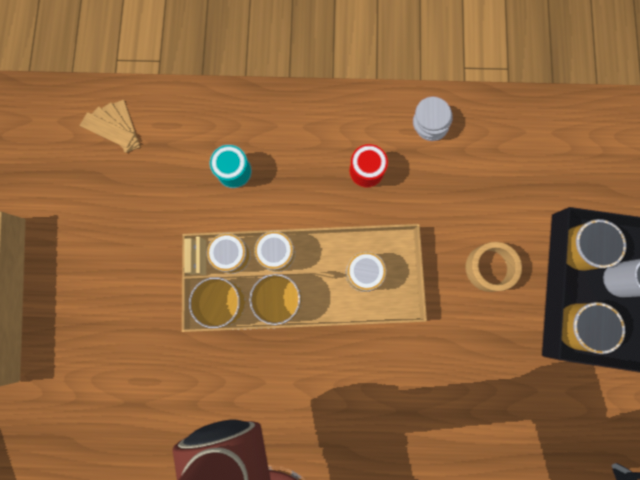

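View pics/scene0.png

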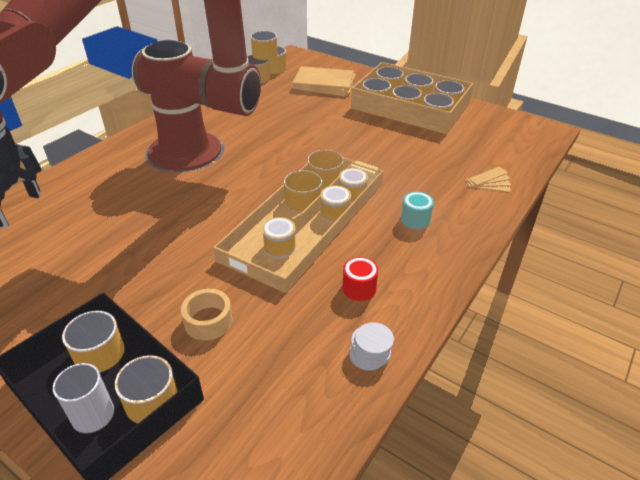

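The top view shows the stray lid at about (366,270), tin_mid at (273,250), tin_far at (226,252) and the stop at x≈207. The tray corners are near (182,235), (418,226), (425,320) and (183,331). Up in the picture is +x and left is +y.

```bash
cat > h.py <<'E'
import cv2,numpy as np
from station import status, viewer
def cam(n):
    d=viewer.get_image(n); f=240/np.tan(np.radians(d["fovy"]/2))
    d["K"]=np.array([[f,0,d["cx"]],[0,f,d["cy"]],[0,0,1]]); d["R"]=cv2.Rodrigues(d["rvec"])[0]; return d
def ray(d,uv,z):
    w=d["R"].T@np.linalg.solve(d["K"],[*uv,1]); c=-d["R"].T@d["tvec"]
    return c+w*(z-c[2])/w[2]
def proj(d,p): return cv2.projectPoints(np.float64(p).reshape(-1,1,3),d["rvec"],d["tvec"],d["K"],None)[0].reshape(-1,2)
def lids(d,box,z=.066,amin=300):
    hsv=cv2.cvtColor(d["img"],cv2.COLOR_RGB2HSV); m=((hsv[...,1]<60)&(hsv[...,2]>120)).astype(np.uint8)
    out=[]
    u0,v0,u1,v1=box; mm=np.zeros_like(m); mm[v0:v1,u0:u1]=m[v0:v1,u0:u1]
    for c in cv2.findContours(mm,cv2.RETR_EXTERNAL,cv2.CHAIN_APPROX_NONE)[0]:
        if cv2.contourArea(c)<amin: continue
        P=np.array([ray(d,p,z)[:2] for p in c[:,0]]); (x,y),r=cv2.minEnclosingCircle(P.astype(np.float32))
        e=cv2.fitEllipse(P.astype(np.float32)); out.append((np.round([x,y,r],4),np.round(e[0],4),np.round(e[1],4)))
    return out
E
python3 - <<'E'
from h import *
d=cam("top"); s=cam("scene")
print("top",*lids(d,(190,225,420,325)),sep="\n"); print("scene",*lids(s,(210,150,375,260),amin=150),sep="\n")
for p in [(182,235),(418,226),(425,320),(183,331)]: print(p,ray(d,p,.045))
cv2.imwrite("pics/crop.png",cv2.resize(d["img"][215:340,170:440,::-1],None,fx=2.9,fy=2.9,interpolation=cv2.INTER_CUBIC))
E
```

```text
top
(array([ 0.5039, -0.1818,  0.0334]), array([ 0.5038, -0.1819]), array([0.0646, 0.0649]))
(array([0.534 , 0.0997, 0.0335]), array([0.5339, 0.0996]), array([0.0642, 0.0655]))
(array([0.5407, 0.0041, 0.0334]), array([0.5408, 0.0043]), array([0.0642, 0.0649]))
scene
(array([ 0.5033, -0.1825,  0.0338]), array([ 0.5034, -0.1824]), array([0.064 , 0.0649]))
(array([0.5404, 0.0035, 0.034 ]), array([0.5403, 0.0034]), array([0.0634, 0.0647]))
(array([0.5345, 0.0988, 0.0339]), array([0.5338, 0.0986]), array([0.0623, 0.0646]))
(182, 235) [0.56831649 0.19625828 0.045     ]
(418, 226) [ 0.60037466 -0.2896971   0.045     ]
(425, 320) [ 0.40996915 -0.30274198  0.045     ]
(183, 331) [0.37466288 0.17923256 0.045     ]
```

View pics/crop.png

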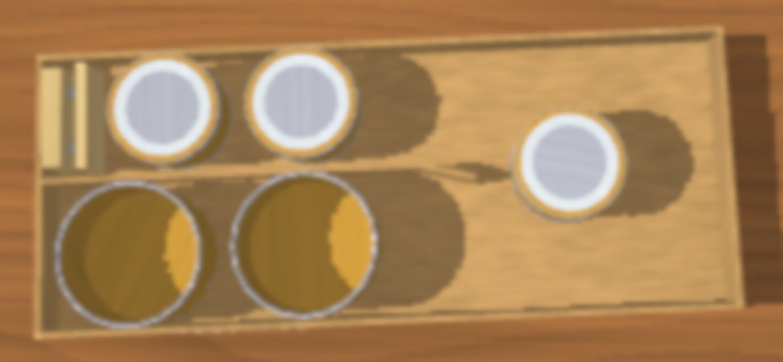

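Run:
```python
from h import *
d=cam("top"); g=cv2.GaussianBlur(cv2.cvtColor(d["img"],cv2.COLOR_RGB2LAB),(3,3),0).astype(float)
g=g[...,2]*1.+g[...,0]*.5
def edge(a,b,vert,w=5):
    P=[]
    for t in np.linspace(.05,.95,60):
        u,v=np.array(a)*(1-t)+np.array(b)*t
        if vert: col=g[int(round(v)),int(u)-w:int(u)+w+1]
        else: col=g[int(v)-w:int(v)+w+1,int(round(u))]
        k=np.argmax(abs(np.gradient(col))); P.append((int(u)-w+k,int(round(v))) if vert else (int(round(u)),int(v)-w+k))
    W=np.array([ray(d,p,.045)[:2] for p in P],np.float32)
    l=cv2.fitLine(W,cv2.DIST_HUBER,0,.001,.001).ravel(); r=np.abs((W-l[2:])@[-l[1],l[0]])
    l*=1 if (l[0] if vert else l[1])>0 else np.array([-1,-1,1,1])
    print(a,b,"dir deg",np.degrees(np.arctan2(l[1],l[0]))-(0 if vert else 90),"pt",l[2:],"med res",np.median(r)); return l
A=edge((183,234.7),(419,225),0);B=edge((183,331),(426,320.5),0);C=edge((182.8,235),(182.8,331),1);D=edge((419,225),(426,320),1)
def X(l,m):
    s=np.linalg.solve(np.array([l[:2],-m[:2]]).T,m[2:]-l[2:]); return l[2:]+s[0]*l[:2]
c=np.array([X(A,C),X(A,D),X(B,D),X(B,C)]); print(c,np.linalg.norm(c-np.roll(c,-1,0),axis=1),c.mean(0))
for p in [(185.5,277),(313,271.9)]: print("partition",ray(d,p,.045))
for u in (204,206,207): print("stop top",u,ray(d,(u,250),.054))
```

```text
(183, 234.7) (419, 225) dir deg 2.9265594 pt [ 0.58595735 -0.16748983] med res 0.0018443795
(183, 331) (426, 320.5) dir deg 4.4878006 pt [ 0.3976838  -0.05734831] med res 0.0015095489
(182.8, 235) (182.8, 331) dir deg 5.624649 pt [0.44685024 0.18339299] med res 0.00085051905
(419, 225) (426, 320) dir deg 4.0511055 pt [ 0.50513524 -0.29859582] med res 0.00050828705
[[ 0.5674123   0.19526657]
 [ 0.59234405 -0.2924194 ]
 [ 0.41710803 -0.3048302 ]
 [ 0.3793107   0.17674135]] [0.48832285 0.17567495 0.48305258 0.18901165] [ 0.4890438  -0.05631042]
partition [0.48217276 0.18243642 0.045     ]
partition [ 0.49973085 -0.07625562  0.045     ]
stop top 204 [0.53731788 0.14620079 0.054     ]
stop top 206 [0.53742961 0.14213372 0.054     ]
stop top 207 [0.53748547 0.14010027 0.054     ]
```

The two views agree on all three tins to about 1 mm. The tray yaw is about 4° and its centre about (0.4885, -0.0545). In tray axes the stray is at (6, -128) mm, mid at (56, 55) and far at (56, 150), with the stop face at about y=206. I'll push the stray along +x first, then along +y, with the fingers opened about 30 mm as a V.

```bash
cat >> h.py <<'E'
O=np.array([.4885,-.0545]); XY=np.array([[.9976,.0689],[-.0689,.9976]])
def st(p): return np.round(1000*XY@(np.array(p)[:2]-O),1)
def rep():
    o=status.get_obs(); R=cv2.Rodrigues(o["tool_rot"])[0]
    print("t",round(o["t"],2),"tray mm",st(o["tool_pos"]),"z",round(o["tool_pos"][2]*1e3,1),"xaxis deg in tray",np.round(np.degrees(np.arctan2(*(XY@R[:2,0])[::-1])),2),"tilt",np.round(R[:2,2],4),"F tray",np.round(XY@o["contact_force"][:2],2),"Fz",round(o["contact_force"][2],2),"open",round(o["opening"]*1e3,1))
E
python3 -m jog '[[0,0,0.82,0,0,0,-0.3],[0,0,0.82,0,0,0,-0.3],[0,0,0.82,0,0,0,-0.3],[0,0,0.82,0,0,0,-0.3]]' 20
python3 -m jog '[[0,0,0,0.59,-0.91,0,-0.3],[0,0,0,0.59,-0.91,0,-0.3],[0,0,0,0.59,-0.91,0,-0.3],[0,0,0,0.59,-0.91,0,-0.3],[0,0,0,0.59,-0.91,0,-0.3]]'
python3 -m jog '[[0,0,0,0.59,-0.91,0,-0.3],[0,0,0,0.59,-0.91,0,-0.3],[0,0,0,0.59,-0.91,0,-0.3],[0,0,0,0.59,-0.91,0,-0.3],[0,0,0,0.59,-0.91,0,-0.3]]'
python3 -m jog '[[0,0,0,0.59,-0.91,0,-0.3],[0,0,0,0.59,-0.91,0,-0.3],[0,0,0,0.59,-0.91,0,-0.3],[0,0,0,0.59,-0.91,0,-0.3],[0,0,0,0,0,0,-0.3]]'
python3 -c "from h import *;rep()"
```

```text
t: 0.75
tool_pos: [0.2171, -0.5859, 0.2311]
tool_rot: [-3.139, -0.104, 0.0]
contact_force: [-0.1, -0.2, 0.3]
opening: 0.03
grip_force: 0.0
t: 1.38
tool_pos: [0.2964, -0.4428, 0.2312]
tool_rot: [-3.14, -0.107, 0.0]
contact_force: [0.8, 0.3, 0.3]
opening: 0.0295
grip_force: 0.0
t: 2.0
tool_pos: [0.3754, -0.3006, 0.2313]
tool_rot: [3.14, 0.107, 0.0]
contact_force: [0.6, 0.3, -0.3]
opening: 0.0297
grip_force: 0.0
t: 2.62
tool_pos: [0.4387, -0.1864, 0.2312]
tool_rot: [-3.139, -0.113, -0.0]
contact_force: [-0.6, -0.1, -0.4]
opening: 0.0298
grip_force: 0.0
t 2.62 tray mm [ -58.8 -128.1] z 231.2 xaxis deg in tray 0.16 tilt [0.     0.0002] F tray [-0.58 -0.03] Fz -0.38 open 29.8
```

```bash
python3 -m jog '[[0,0,0,0,0,1,-0.3],[0,0,0,0,0,1,-0.3],[0,0,0,0,0,1,-0.3],[0,0,0,0,0,1,-0.3],[0,0,0,0,0,1,-0.3]]'
python3 -m jog '[[0,0,0,0,0,0.7,-0.3],[0,0,0,0,0,0.7,-0.3],[0,0,0,0,0,0.4,-0.3],[0,0,0,0,0,0,-0.3]]'
python3 - <<'E'
from h import *
rep()
d=cam("top"); print(*[(st(l[0]),l[0][2]) for l in lids(d,(190,225,420,325))])
d=cam("wrist"); cv2.imwrite("pics/w1.png",d["img"][:,:,::-1])
E
```

```text
t: 3.25
tool_pos: [0.4377, -0.1886, 0.0804]
tool_rot: [3.139, 0.106, 0.0]
contact_force: [-0.4, 0.1, 0.8]
opening: 0.0298
grip_force: 0.0
t: 3.75
tool_pos: [0.4374, -0.1878, 0.0265]
tool_rot: [-3.139, -0.107, 0.003]
contact_force: [0.2, 0.3, 0.1]
opening: 0.0298
grip_force: 0.0
t 3.75 tray mm [ -60.2 -129.5] z 26.5 xaxis deg in tray -0.05 tilt [-0.0017  0.0009] F tray [0.23 0.25] Fz 0.14 open 29.8
(array([ 56.3, 150.5]), np.float64(0.0336)) (array([56.1, 54.9]), np.float64(0.0335))
```

View pics/w1.png

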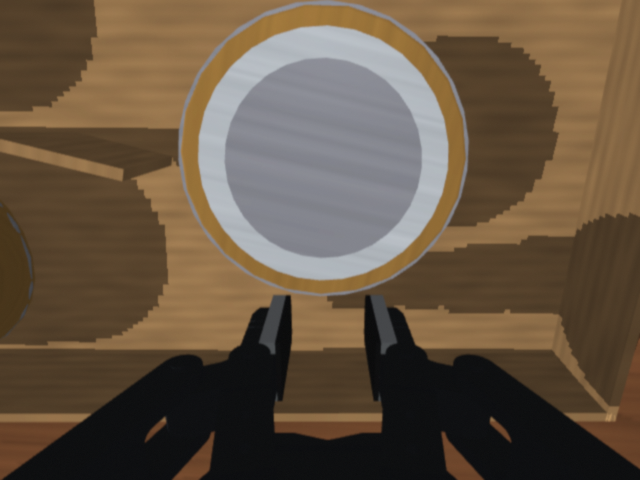

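The wrist view shows the tin centred in front of the two fingers, at about u=323 against a finger midpoint of about 328. The flap tip, at about (125,175), is clear to the side. Now the slow push along +x.

```bash
python3 -m jog '[[0,0,0,0.25,-0.04,0,-0.3],[0,0,0,0.25,0,0,-0.3],[0,0,0,0.1,0,0,-0.3],[0,0,0,0.1,0,0,-0.3],[0,0,0,0.1,0,0,-0.3]]' | grep -E "pos|force"
python3 -m jog '[[0,0,0,0.1,0,0,-0.3],[0,0,0,0.15,0,0,-0.3],[0,0,0,0.15,0,0,-0.3],[0,0,0,0.15,0,0,-0.3],[0,0,0,0.15,0,0,-0.3]]'| grep -E "pos|force"
python3 - <<'E'
from h import *
rep()
d=cam("top"); print(*[(st(l[0]),l[0][2]) for l in lids(d,(190,225,420,325))])
d=cam("scene"); print(*[(st(l[0]),l[0][2]) for l in lids(d,(210,150,375,260),amin=150)])
E
```

```text
tool_pos: [0.462, -0.1849, 0.0272]
contact_force: [0.1, -0.6, 0.8]
grip_force: 0.3
tool_pos: [0.4833, -0.1834, 0.0272]
contact_force: [0.1, -0.3, -0.3]
grip_force: 0.2
t 5.1 tray mm [ -14.1 -128.3] z 27.2 xaxis deg in tray -0.02 tilt [-0.0001  0.0001] F tray [ 0.08 -0.27] Fz -0.26 open 29.7
(array([ 56. , 150.6]), np.float64(0.0337)) (array([56.1, 54.8]), np.float64(0.0336))
(array([  31.8, -128.4]), np.float64(0.0338)) (array([55.3, 54.2]), np.float64(0.0339)) (array([ 55.7, 150.2]), np.float64(0.0335))
```

```bash
python3 -m jog '[[0,0,0,0.15,0,0,-0.3],[0,0,0,0.15,0,0,-0.3],[0,0,0,0.15,0,0,-0.3],[0,0,0,0.15,0,0,-0.3],[0,0,0,0.14,0,0,-0.3]]' | grep -E "pos|force"
python3 -m jog '[[0,0,0,-0.1,0,0,-0.3],[0,0,0,-0.5,0,0,-0.3],[0,0,0,0,0,-1,-0.3],[0,0,0,0,0,-1,-0.3],[0,0,0,0,0,-1,-0.3]]'| grep -E "pos|force"
python3 - <<'E'
from h import *
rep()
d=cam("scene"); print(*[(st(l[0]),l[0][2]) for l in lids(d,(210,150,375,280),amin=150)])
E
```

```text
tool_pos: [0.5054, -0.1819, 0.0273]
contact_force: [-0.7, -1.4, 0.2]
grip_force: 0.2
tool_pos: [0.4858, -0.1831, 0.1178]
contact_force: [0.4, -0.5, -1.0]
grip_force: 0.0
t 6.45 tray mm [ -11.5 -128.1] z 117.8 xaxis deg in tray -0.05 tilt [-0.0008  0.0002] F tray [ 0.33 -0.57] Fz -0.96 open 30.0
(array([ 234.1, -151.2]), np.float64(0.0331)) (array([  53.9, -128.1]), np.float64(0.0338)) (array([55.8, 54.3]), np.float64(0.034)) (array([ 56.5, 149.8]), np.float64(0.0339))
```

```bash
python3 -m jog '[[0,0,0,0.73,0.73,0,-0.3],[0,0,0,0.73,0.73,0,-0.3],[0,0,0,0.73,0.73,0,-0.3],[0,0,-1,0,0,0,-0.3],[0,0,-1,0,0,0,-0.3]]' | grep -E "pos|force"
python3 -m jog '[[0,0,-1,0,0,0,-0.3],[0,0,-1,0,0,0,-0.3],[0,0,-1,0,0,0,-0.3],[0,0,-1,0,0,0,-0.3],[0,0,-1,0,0,0,-0.3]]' | grep -E "pos|force"
python3 -m jog '[[0,0,-1,0,0,0,-0.3],[0,0,-1,0,0,0,-0.3],[0,0,-1,0,0,0,-0.3],[0,0,-1,0,0,0,-0.3],[0,0,-1,0,0,0,-0.3]]' | grep -E "pos|force"
python3 -m jog '[[0,0,-1,0,0,0,-0.3],[0,0,-1,0,0,0,-0.3],[0,0,-1,0,0,0,-0.3],[0,0,-1,0,0,0,-0.3],[0,0,-1,0,0,0,-0.3]]' | grep -E "pos|force"
python3 -m jog '[[0,0,-1,0,0,0,-0.3],[0,0,0,0,0,0,-0.3]]' | grep -E "pos|force"
python3 -c "from h import *;rep()"
```

```text
tool_pos: [0.5562, -0.2445, 0.1164]
contact_force: [-0.5, -0.2, -0.2]
grip_force: 0.0
tool_pos: [0.556, -0.2442, 0.1166]
contact_force: [-0.6, -0.6, 0.3]
grip_force: 0.0
tool_pos: [0.556, -0.2442, 0.1166]
contact_force: [-0.8, -0.3, -0.1]
grip_force: 0.0
tool_pos: [0.556, -0.2442, 0.1166]
contact_force: [0.7, -0.4, -0.1]
grip_force: 0.0
tool_pos: [0.5562, -0.2442, 0.1167]
contact_force: [0.5, 0.0, -0.2]
grip_force: 0.0
t 9.25 tray mm [  54.5 -193.9] z 116.7 xaxis deg in tray 89.9 tilt [-0.0009  0.0004] F tray [ 0.55 -0.01] Fz -0.17 open 29.9
```

```bash
python3 -m jog '[[0,0,0,0,0,1,-0.3],[0,0,0,0,0,1,-0.3],[0,0,0,0,0,0.7,-0.3],[0,0,0,0,0,0.3,-0.3],[0,0,0,0,0,0,-0.3]]' | grep -E "pos|force"
python3 -m jog '[[0,0,0,0.3,0,0,-0.3],[0,0,0,0.2,0,0,-0.3],[0,0,0,0.1,0,0,-0.3],[0,0,0,0.1,0,0,-0.3],[0,0,0,0.1,0,0,-0.3]]' | grep -E "pos|force"
python3 -m jog '[[0,0,0,0.15,0,0,-0.3],[0,0,0,0.15,0,0,-0.3],[0,0,0,0.15,0,0,-0.3],[0,0,0,0.15,0,0,-0.3],[0,0,0,0.15,0,0,-0.3]]' | grep -E "pos|force"
python3 - <<'E'
from h import *
rep()
d=cam("scene"); print(*[(st(l[0]),l[0][2]) for l in lids(d,(210,150,375,260),amin=150)])
E
```

```text
tool_pos: [0.557, -0.2442, 0.027]
contact_force: [0.9, -0.8, -0.2]
grip_force: 0.0
tool_pos: [0.5557, -0.2203, 0.0276]
contact_force: [-0.0, -0.4, 0.7]
grip_force: 0.3
tool_pos: [0.554, -0.1975, 0.0273]
contact_force: [-0.8, -0.9, 0.6]
grip_force: 0.4
t 11.12 tray mm [  55.5 -147.2] z 27.3 xaxis deg in tray 89.98 tilt [0. 0.] F tray [-0.9  -0.81] Fz 0.56 open 29.6
(array([55.8, 54.3]), np.float64(0.034)) (array([ 56.5, 149.8]), np.float64(0.0339))
```

```bash
python3 -m jog '[[0,0,0,0.15,-0.03,0,-0.3],[0,0,0,0.15,0,0,-0.3],[0,0,0,0.15,0,0,-0.3],[0,0,0,0.15,0,0,-0.3],[0,0,0,0.15,0,0,-0.3]]' | grep -E "pos|force"
python3 -m jog '[[0,0,0,0.15,0,0,-0.3],[0,0,0,0.15,0,0,-0.3],[0,0,0,0.15,0,0,-0.3],[0,0,0,0.15,0,0,-0.3],[0,0,0,0.15,0,0,-0.3]]' | grep -E "pos|force"
python3 - <<'E'
from h import *
rep()
d=cam("wrist"); cv2.imwrite("pics/w2.png",d["img"][:,:,::-1])
E
```

```text
tool_pos: [0.5515, -0.1751, 0.0273]
contact_force: [-0.2, -0.8, -0.7]
grip_force: 0.2
tool_pos: [0.55, -0.1527, 0.0273]
contact_force: [0.9, -0.7, -0.2]
grip_force: 0.2
t 12.43 tray mm [  54.6 -102.2] z 27.3 xaxis deg in tray 89.98 tilt [-0.  0.] F tray [ 0.86 -0.8 ] Fz -0.22 open 29.5
```

View pics/w2.png

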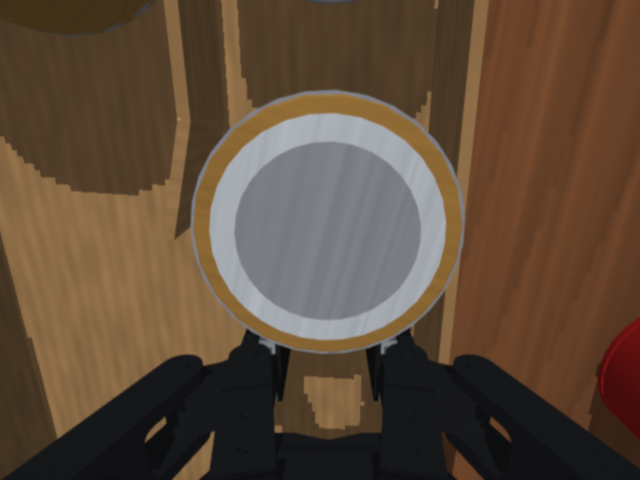

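The wrist view shows the tin (centre about (328,222)) held in the V of both fingers. It's between the flap, at about (180,120–235), and the +x wall, at about x=460, with tin_mid just visible at the top.

```bash
python3 -m jog '[[0,0,0,0.15,0,0,-0.3],[0,0,0,0.15,0,0,-0.3],[0,0,0,0.15,0,0,-0.3],[0,0,0,0.15,0,0,-0.3],[0,0,0,0.15,0,0,-0.3]]' | grep -E "pos|force"
python3 -m jog '[[0,0,0,0.15,0,0,-0.3],[0,0,0,0.1,0,0,-0.3],[0,0,0,0.08,0,0,-0.3],[0,0,0,0.08,0,0,-0.3],[0,0,0,0.08,0,0,-0.3]]' | grep -E "pos|force"
python3 -m jog '[[0,0,0,0.08,0,0,-0.3],[0,0,0,0.08,0,0,-0.3],[0,0,0,0.08,0,0,-0.3],[0,0,0,0.08,0,0,-0.3],[0,0,0,0.08,0,0,-0.3]]' | grep -E "pos|force"
python3 - <<'E'
from h import *
rep()
d=cam("scene"); print(*[(st(l[0]),l[0][2]) for l in lids(d,(210,150,375,260),amin=150)])
d=cam("top"); print(*[(st(l[0]),l[0][2]) for l in lids(d,(190,225,420,325))])
E
```

```text
tool_pos: [0.5485, -0.1303, 0.0273]
contact_force: [1.0, 0.1, 0.3]
grip_force: 0.2
tool_pos: [0.5475, -0.1159, 0.0273]
contact_force: [-0.5, -0.6, -0.8]
grip_force: 0.4
tool_pos: [0.5466, -0.1038, 0.0273]
contact_force: [-0.1, -1.3, 0.5]
grip_force: 0.4
t 14.35 tray mm [ 54.6 -53.2] z 27.3 xaxis deg in tray 89.98 tilt [-0.0001  0.    ] F tray [-0.18 -1.32] Fz 0.53 open 29.9
(array([72.8, 94.7]), np.float64(0.0633)) (array([ 56.5, 149.8]), np.float64(0.0339))
(array([43.7, -4. ]), np.float64(0.0298)) (array([ 56. , 150.6]), np.float64(0.0337)) (array([55.8, 69.3]), np.float64(0.0333))
```

```bash
python3 -m jog '[[0,0,0,0.08,0,0,-0.3],[0,0,0,0.08,0,0,-0.3],[0,0,0,0.08,0,0,-0.3],[0,0,0,0.08,0,0,-0.3],[0,0,0,0.08,0,0,-0.3]]' | grep -E "pos|force"
python3 -m jog '[[0,0,0,0.05,0,0,-0.3],[0,0,0,0.05,0,0,-0.3],[0,0,0,0.05,0,0,-0.3],[0,0,0,0.05,0,0,-0.3],[0,0,0,0.05,0,0,-0.3]]' | grep -E "pos|force"
python3 - <<'E'
from h import *
rep()
d=cam("scene"); print(*[(st(l[0]),l[0][2]) for l in lids(d,(210,150,375,260),amin=150)])
d=cam("top"); print(*[(st(l[0]),l[0][2]) for l in lids(d,(190,225,420,325))])
cv2.imwrite("pics/t3.png",cv2.resize(d["img"][215:340,170:360,::-1],None,fx=4,fy=4,interpolation=cv2.INTER_CUBIC))
for u in range(196,210,2): print(u,st(ray(d,(u,250),.054)),st(ray(d,(u,250),.004)))
E
```

```text
tool_pos: [0.5459, -0.0919, 0.0273]
contact_force: [0.6, -2.1, -0.5]
grip_force: 0.6
tool_pos: [0.5453, -0.0844, 0.0273]
contact_force: [1.0, -1.9, -1.0]
grip_force: 0.6
t 15.7 tray mm [ 54.6 -33.7] z 27.3 xaxis deg in tray 89.98 tilt [-0.  0.] F tray [ 0.89 -1.93] Fz -0.96 open 29.7
(array([61.9, 78.1]), np.float64(0.0443)) (array([ 55. , 162.2]), np.float64(0.0338))
(array([45.1, 16.8]), np.float64(0.0297)) (array([ 56.1, 163.4]), np.float64(0.0336)) (array([57.8, 92.3]), np.float64(0.0327))
196 [ 63.2 213.1] [ 70.3 227.2]
198 [ 63.  209.1] [ 70.2 222.9]
200 [ 62.9 205. ] [ 70.  218.6]
202 [ 62.7 200.9] [ 69.8 214.3]
204 [ 62.5 196.9] [ 69.6 210. ]
206 [ 62.4 192.8] [ 69.4 205.7]
208 [ 62.2 188.7] [ 69.3 201.4]
```

View pics/t3.png

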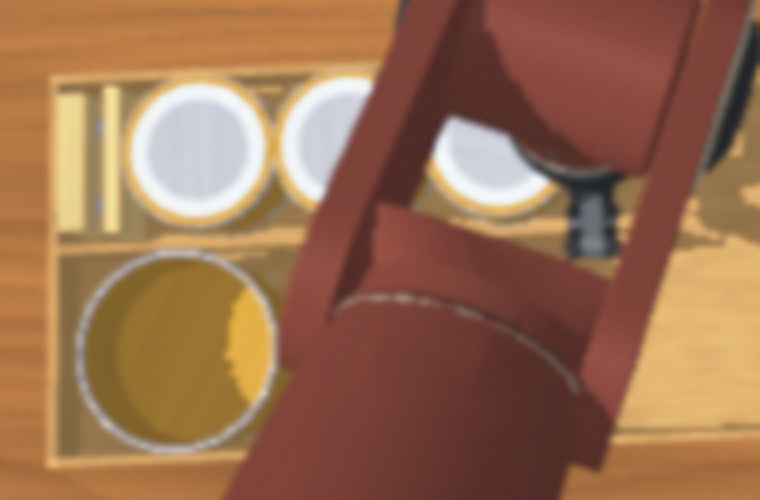

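The top crop shows the three lids closed up: far at (198,150), mid at about (340,145), stray partly hidden at about (500,160). The plate's tin-side top edge is at about crop x=122, so y≈204 mm, which leaves far with about 2–3 mm to the stop.

```bash
for i in 1; do python3 -m jog '[[0,0,0,0.03,0,0,-0.3],[0,0,0,0.02,0,0,-0.3]]' | grep -E "pos|contact"; done
python3 -m jog '[[0,0,0,0.015,0,0,-0.3]]' | grep -E "pos|contact"
python3 -m jog '[[0,0,0,0.01,0,0,-0.3]]' | grep -E "pos|contact"
python3 -m jog '[[0,0,0,0,0,0,-0.3]]' | grep -E "pos|contact"; python3 -c "from h import *;rep()"
```

```text
tool_pos: [0.5452, -0.083, 0.0273]
contact_force: [0.1, -1.4, 0.2]
tool_pos: [0.5452, -0.0825, 0.0273]
contact_force: [-0.6, -1.0, 0.2]
tool_pos: [0.5452, -0.0823, 0.0273]
contact_force: [-0.9, -1.4, -0.4]
tool_pos: [0.5452, -0.0822, 0.0273]
contact_force: [-0.6, -1.8, -0.1]
t 16.43 tray mm [ 54.6 -31.6] z 27.3 xaxis deg in tray 89.98 tilt [0.     0.0001] F tray [-0.7  -1.75] Fz -0.14 open 30.2
```

```bash
python3 -m jog '[[0,0,0,0.01,0,0,-0.3]]' | grep -E "pos|contact"
python3 -m jog '[[0,0,0,0.01,0,0,-0.3]]' | grep -E "pos|contact"
python3 -m jog '[[0,0,0,0.01,0,0,-0.3]]' | grep -E "pos|contact"
python3 - <<'E'
from h import *
rep()
d=cam("top"); print(*[(st(l[0]),l[0][2]) for l in lids(d,(190,225,420,325))]); rep()
E
```

```text
tool_pos: [0.5451, -0.082, 0.0273]
contact_force: [0.4, -1.1, 0.3]
tool_pos: [0.5451, -0.0816, 0.0273]
contact_force: [-0.2, -1.0, 0.3]
tool_pos: [0.5451, -0.0814, 0.0273]
contact_force: [0.2, -2.1, -0.2]
t 16.8 tray mm [ 54.6 -30.7] z 27.3 xaxis deg in tray 89.98 tilt [ 0. -0.] F tray [ 0.02 -2.1 ] Fz -0.18 open 29.8
(array([45.5, 19.5]), np.float64(0.0305)) (array([ 55.7, 166.7]), np.float64(0.0336)) (array([58.5, 96.5]), np.float64(0.0323))
t 16.85 tray mm [ 54.6 -30.6] z 27.3 xaxis deg in tray 89.98 tilt [-0.      0.0001] F tray [ 0.11 -2.17] Fz 0.59 open 29.6
```

Near contact (far at 166.7). I'm advancing in 0.2–0.3 mm steps.

```bash
python3 -m jog '[[0,0,0,0.01,0,0,-0.3]]' | grep -E "pos|contact"
python3 -m jog '[[0,0,0,0.01,0,0,-0.3]]' | grep -E "pos|contact"
python3 -m jog '[[0,0,0,0.007,0,0,-0.3]]' | grep -E "pos|contact"
python3 -m jog '[[0,0,0,0,0,0,-0.3]]' | grep -E "pos|contact"
```

```text
tool_pos: [0.5451, -0.0811, 0.0273]
contact_force: [-0.1, -2.1, 0.6]
tool_pos: [0.5451, -0.0807, 0.0273]
contact_force: [-1.0, -1.7, -0.0]
tool_pos: [0.545, -0.0805, 0.0273]
contact_force: [-0.7, -1.8, 0.5]
tool_pos: [0.5451, -0.0805, 0.0273]
contact_force: [-0.4, -0.3, 0.3]
```

```bash
python3 -m jog '[[0,0,0,0.01,0,0,-0.3]]' | grep -E "pos|contact"
python3 -m jog '[[0,0,0,0.01,0,0,-0.3]]' | grep -E "pos|contact"
python3 -m jog '[[0,0,0,0.01,0,0,-0.3]]' | grep -E "pos|contact"
python3 - <<'E'
from h import *
d=cam("top"); print(*[(st(l[0]),l[0][2]) for l in lids(d,(190,225,420,325))]); rep()
E
```

```text
tool_pos: [0.545, -0.0803, 0.0273]
contact_force: [0.0, -2.2, 0.1]
tool_pos: [0.545, -0.0799, 0.0273]
contact_force: [0.0, -0.9, -0.1]
tool_pos: [0.545, -0.0796, 0.0273]
contact_force: [-0.1, -0.9, -0.8]
(array([45.6, 21.5]), np.float64(0.0306)) (array([ 55.8, 168.3]), np.float64(0.0336)) (array([57.9, 97.3]), np.float64(0.0323))
t 17.77 tray mm [ 54.6 -28.9] z 27.3 xaxis deg in tray 89.98 tilt [-0.  0.] F tray [-0.7  -0.78] Fz -0.16 open 30.2
```

```bash
python3 -m jog '[[0,0,0,0.01,0,0,-0.3]]' | grep -E "pos|contact"
python3 -m jog '[[0,0,0,0.01,0,0,-0.3]]' | grep -E "pos|contact"
python3 -m jog '[[0,0,0,0.01,0,0,-0.3]]' | grep -E "pos|contact"
python3 -m jog '[[0,0,0,0.01,0,0,-0.3]]' | grep -E "pos|contact"
```

```text
tool_pos: [0.545, -0.0795, 0.0273]
contact_force: [0.5, -2.0, -0.6]
tool_pos: [0.545, -0.0793, 0.0273]
contact_force: [0.4, -3.2, -0.7]
tool_pos: [0.545, -0.0792, 0.0274]
contact_force: [1.0, -4.0, 0.4]
tool_pos: [0.545, -0.079, 0.0274]
contact_force: [0.6, -5.2, 0.5]
```

```bash
python3 -m jog '[[0,0,0,0.01,0,0,-0.3]]' | grep -E "pos|contact"
python3 -m jog '[[0,0,0,0.01,0,0,-0.3]]' | grep -E "pos|contact"
python3 -m jog '[[0,0,0,0.01,0,0,-0.3]]' | grep -E "pos|contact"
```

```text
tool_pos: [0.5451, -0.0788, 0.0275]
contact_force: [0.3, -5.6, 0.2]
tool_pos: [0.5451, -0.0787, 0.0275]
contact_force: [0.3, -6.1, -0.6]
tool_pos: [0.5451, -0.0786, 0.0276]
contact_force: [-0.2, -6.6, -1.2]
```

```bash
python3 -m jog '[[0,0,0,-0.012,0,0,-0.3]]' | grep -E "pos|contact"
python3 -m jog '[[0,0,0,0,0,0,-0.3]]' | grep -E "pos|contact"
python3 -m jog '[[0,0,0,0,0,0,-0.3]]' | grep -E "pos|contact"
python3 -m jog '[[0,0,0,0,0,0,-0.3]]' | grep -E "pos|contact"
```

```text
tool_pos: [0.5451, -0.0787, 0.0275]
contact_force: [0.5, -5.4, -1.4]
tool_pos: [0.545, -0.0787, 0.0274]
contact_force: [0.1, -6.2, -0.1]
tool_pos: [0.545, -0.0787, 0.0274]
contact_force: [0.7, -6.2, -0.5]
tool_pos: [0.545, -0.0786, 0.0274]
contact_force: [0.1, -6.3, -0.9]
```

```bash
python3 -m jog '[[0,0,0,-0.012,0,0,-0.3]]' | grep -E "contact"
for i in 1; do
python3 -m jog '[[0,0,0,0,0,0,-0.3]]' | grep -E "contact"
python3 -m jog '[[0,0,0,0,0,0,-0.3]]' | grep -E "contact"
python3 -m jog '[[0,0,0,0,0,0,-0.3]]' | grep -E "pos|contact"; done
```

```text
contact_force: [-0.0, -3.9, -1.3]
contact_force: [0.1, -5.7, -0.1]
contact_force: [0.4, -4.8, -1.2]
tool_pos: [0.545, -0.0787, 0.0274]
contact_force: [0.0, -5.6, -1.0]
```

```bash
python3 -m jog '[[0,0,0,0,0,0,-0.3],[0,0,0,0,0,0,-0.3],[0,0,0,0,0,0,-0.3]]' | grep -E "contact"
python3 -m jog '[[0,0,0,0,0,0,-0.3],[0,0,0,0,0,0,-0.3],[0,0,0,0,0,0,-0.3]]' | grep -E "contact"
python3 -m jog '[[0,0,0,0,0,0,-0.3],[0,0,0,0,0,0,-0.3],[0,0,0,0,0,0,-0.3]]' | grep -E "contact"
python3 -m jog '[[0,0,0,0,0,0,-0.3],[0,0,0,0,0,0,-0.3],[0,0,0,0,0,0,-0.3]]' | grep -E "contact"
echo ease
python3 -m jog '[[0,0,0,-0.01,0,0,-0.3],[0,0,0,-0.01,0,0,-0.3]]' | grep -E "pos|contact"
python3 -m jog '[[0,0,0,-0.01,0,0,-0.3],[0,0,0,-0.01,0,0,-0.3]]' | grep -E "pos|contact"
python3 -m jog '[[0,0,0,-0.01,0,0,-0.3],[0,0,0,-0.01,0,0,-0.3]]' | grep -E "pos|contact"
python3 -m jog '[[0,0,0,-0.01,0,0,-0.3],[0,0,0,-0.01,0,0,-0.3]]' | grep -E "pos|contact"
```

```text
contact_force: [-0.2, -5.7, -1.0]
contact_force: [1.2, -5.1, -0.4]
contact_force: [0.6, -5.1, -2.2]
contact_force: [0.2, -4.7, -0.8]
ease
tool_pos: [0.5449, -0.0789, 0.0273]
contact_force: [0.6, -3.5, -0.2]
tool_pos: [0.5449, -0.0791, 0.0273]
contact_force: [0.4, -1.6, 0.6]
tool_pos: [0.5449, -0.0795, 0.0272]
contact_force: [-0.4, -0.5, 0.4]
tool_pos: [0.5449, -0.0804, 0.0272]
contact_force: [-0.6, 0.0, -0.3]
```

Held steadily for about 2 s and eased off. Now I'll back away, lift clear and check the row.

```bash
python3 -m jog '[[0,0,0,-0.05,0,0,-0.3],[0,0,0,-0.2,0,0,-0.3],[0,0,0,-0.5,0,0,-0.3],[0,0,0,-0.3,0,0,-0.3],[0,0,0,0,0,-0.5,-0.3]]' | grep -E "pos|contact"
python3 -m jog '[[0,0,0,0,0,-1,-0.3],[0,0,0,0,0,-1,-0.3],[0,0,0,0,0,-1,-0.3],[0,0,0,0,0,-1,-0.3],[0,0,0,-1,0,-0.5,-0.3]]' | grep -E "pos|contact"
python3 -m jog '[[0,0,0,-1,0,0,-0.3],[0,0,0,-1,0,0,-0.3],[0,0,0,-1,0,0,-0.3],[0,0,0,-1,0,0,-0.3],[0,0,0,0,0,0,-0.3]]' | grep -E "pos|contact"
python3 - <<'E'
from h import *
rep()
for n,b in (("top",(190,225,420,325)),("scene",(210,150,380,260))):
    d=cam(n); print(n,*[(st(l[0]),l[0][2]) for l in lids(d,b,amin=150)])
    if n=="top": cv2.imwrite("pics/t4.png",cv2.resize(d["img"][205:345,170:440,::-1],None,fx=2.9,fy=2.9,interpolation=cv2.INTER_CUBIC))
E
```

```text
tool_pos: [0.5461, -0.1127, 0.0415]
contact_force: [0.5, 0.6, 0.4]
tool_pos: [0.5504, -0.1413, 0.181]
contact_force: [-0.4, -0.9, 0.4]
tool_pos: [0.5576, -0.2633, 0.1784]
contact_force: [0.2, -0.6, 0.3]
t 24.02 tray mm [  54.5 -213.1] z 178.4 xaxis deg in tray 89.84 tilt [ 0.0011 -0.0005] F tray [ 0.19 -0.58] Fz 0.27 open 30.1
top (array([ 55.8, 168.7]), np.float64(0.0336)) (array([56. , 93.3]), np.float64(0.0334)) (array([54.8, 17.7]), np.float64(0.0335))
scene (array([54.6, 17.6]), np.float64(0.034)) (array([56.2, 92.4]), np.float64(0.034)) (array([ 55.9, 167.4]), np.float64(0.0334))
```

View pics/t4.png

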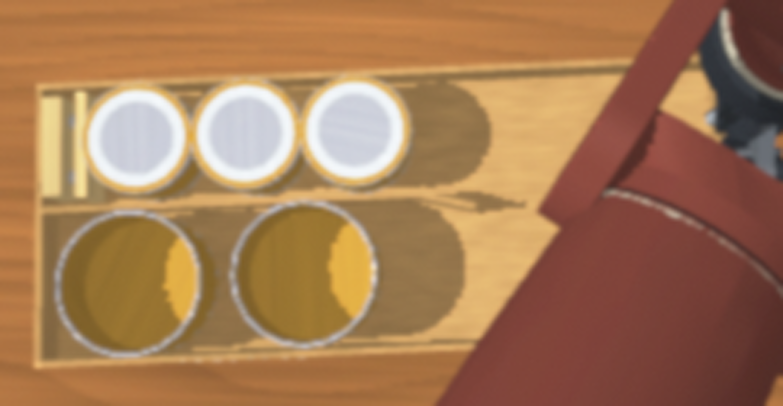

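The crop shows three upright lids at about (137,138), (246,132) and (355,130), touching one another and the stop plate. Their spacing measures about 75.5 mm, which matches touching within error, and the big tins are unmoved.

```bash
python3 -c "from station import finish_job;print(finish_job())"
```

```text
the job is handed in; nothing more can be done
None
```

The job is handed in: the three tins stand upright and touching against the end stop, after a push of about 5 N held for about 2 s (6.6 N at most, 24 s in all), and the big tins and the tape roll were left alone.

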